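# Blank off the empty objective port

## Task

Take the red blanking plug out of the blue caddy and screw it into the empty port collar of the microscope turret. Its thread catches only from the thread start: rest it square and lightly in the collar, back it off anticlockwise until you feel it drop, then run it in clockwise until its flange sits fully home on the rim, without forcing it, and let go. Leave the white plug and everything else where it stands.

Things in the scene. Friction and masses are not known exactly. Their poses are not given: they have to be found in the camera images.
- plug_head (a point): Red knurled blanking plug, about 90 g: point on its axis, half-way up its round grip (35 mm diameter, from 4 to 32 mm above the underside of its flange) and 18 mm above that underside. Flange 44 mm diameter, 4 mm thick. z points up along its axis.
- plug_lugs (a point): Same plug: point on its axis level with its three brass thread lugs, 12 mm below the flange's underside. The lugs are 4 mm thick pins standing out to a 34 mm circle, 120 degrees apart, one along x of this frame. The steel stem, 24 mm in diameter, ends 24 mm below the flange's underside, its last 5 mm tapered to 14 mm.
- dummy_head (a point): White plain plug of the same size but without lugs, standing in the other well of the caddy; to be left alone. Point on its axis 18 mm above the underside of its flange, z up.
- caddy: Fixed blue plastic block, 62 (x) x 180 (y) x 34 mm high, origin at the centre of its underside. Two wells 38 mm wide lie on its y axis, 45 mm either side of the origin; a plug stands in each with its flange lying on the top face. Which well holds the red plug varies.
- port (a point): Centre of the mouth of the empty port, in the plane of its rim, 85 mm above the table: an upright aluminium collar, 48 mm outside and 36 mm inside diameter, 31 mm tall, z up. The flange of the fully home plug lies on this rim. Its frame turns with the turret and tells nothing of the thread's angle.
- port_thread (a point): On the port's axis, 10 mm below the rim: three-start right-hand brass thread, bore 26.6 mm, starts 120 degrees apart at an unmeasured, varying angle. A plug set in at random rests on the crests, flange 6.5 to 12 mm above the rim. Turned anticlockwise from above it climbs 4.6 mm per rad and within 2.1 rad drops into the starts, flange then 3.5 mm above the rim.
- port_bottom (a point): Foot of the collar, 31 mm below its rim. Turning: the start pockets have 0.3 rad of play and a wall at their anticlockwise end; clockwise on the crests the plug meets a solid stop. Clockwise from the pocket the thread draws it down 4.6 mm per rad (1.3 mm axial play) until the flange is on the rim after 0.8 to 1.4 rad; beyond that it jams and the load rises fast.
- turret: Fixed microscope objective turret on a stand: black disc of 170 mm diameter, top 54 mm above the table, origin on the table under its centre. The empty port's axis is 50 mm from the centre along -x; two objectives (32 mm diameter, up to 44 mm above the disc) stand 50 mm from the centre at 60 degrees either side of +x.
- plug: The red plug; origin on its axis at the underside of its flange, z up.
- media_bottle: Closed glass bottle with a blue cap, 68 mm diameter, 150 mm tall, between and beyond turret and caddy; bystander, origin under its centre.
There are look-alikes about, which are no part of the job. Of the things that look like the plug, the smallest one is meant.

How it is judged:
On the way:
1. the plug, square in the collar, has dropped into the thread start and is not yet run in (horizontal distance between plug_head and port below 0.003 m and angle between plug_head's own z axis and vertical below 0.08 rad and z of plug_head in the frame of port between 0.0202 and 0.0228 m), for 0.1 s.
At the end, for the whole second after the job is handed in: The red plug is screwed into the port: upright within 3 degrees, centred within 3 mm, its flange within 1.2 mm of the rim, and released (horizontal distance between plug_head and port below 0.003 m and angle between plug_head's own z axis and vertical below 0.05 rad and z of plug_head in the frame of port below 0.0192 m and contact force between the fingers and turret below 0.5 N); the robot touches nothing.
It fails at once if the plug is forced: more than 80 N between plug and turret (contact force between plug and turret above 80 N).
It fails at once if the white dummy plug is moved more than 10 mm (distance of dummy_head from where it was at the start of the episode above 0.01 m).
It fails at once if the arm or fingers push on the turret with more than 15 N (contact force between any of the arm, the fingers and turret above 15 N).
It fails at once if the bottle is moved more than 20 mm (distance of media_bottle from where it was at the start of the episode above 0.02 m).
It also fails if it takes over 72 s, if anything falls off the work surface, if the arm or the gripper's body presses on something with over 40 N, if the wrist force passes 120 N, or if a joint passes its speed limit or range.

## Robot

A 7-joint arm with a two-finger parallel gripper is mounted at the origin on the work surface. World frame = base frame: x ahead of the robot, y to its left, z up, the work surface at z = 0. Lengths are in m, angles in rad, forces in N, time in s.
With the tool pointing down it reaches from about 0.4 to 0.85 m from the base axis. Payload 10.4 kg.
Tool frame: the origin (TCP) lies midway between the tips of the shut fingers; the grasp point (between the pads) lies 19 mm behind it; z points along the fingers, x is the direction in which the jaws open and shut, and the axes are right-handed (so a half turn about z gives the same grasp; the last joint's range is limited). The gripper opens to 87 mm and grips with 3 to 60 N. Pads are 19 mm wide; open, the fingers measure 117 mm over their backs; the gripper's body (75 mm by 190 mm) begins 51 mm behind the grasp point.
Start: joints at [-1.145, 0.332, -0.065, 1.46, 0.022, 1.35, -0.088], TCP at [0.271, 0.563, 0.223] pointing down, gripper open.
Joint ranges: [-2.6, 2.6], [-0.5, 2.12], [-1.47, 1.34], [0.16, 2.42], [-1.27, 4.41], [0.06, 2.06], [-2.6, 2.6]. Speed limits (rad/s): [2.22, 2.22, 2.79, 2.79, 3.14, 3.14, 3.14].

## Interface

Orientations are given as a unit quaternion [x, y, z, w].
In Python, from bench import r gives the robot as it stands. The module is installed in compiled form; this text tells all that it offers.
- The arm moves only by the tool play_rows, never from a script. Its argument "commands" is a list of rows, each a list of 7 numbers: the shift along the world's x, y, z in cm, then the turn, a rotation vector about the world's x, y, z in rad, then the finger opening in cm, from 0 to 8.7. A call has 1 to 20 rows; each row shifts and turns the commanded pose from where the row before left it; what a row does not reach is not made up. A row lasts 1/8 s, in which the tool goes at most 62.5 mm and 10.7 degrees, less where a joint would pass 70% of its speed; a pose out of reach is approached as far as the arm can. A call is refused whole if a number of a shift passes 6.25 or a number of a turn 0.188, either way. A call with a gripper value outside its range is refused whole. The fingers move at their own pace and stop on an object; "grip_force" is the grip in N (left out, the last holds). Time passes only in rows, so rows that do not move let the fingers close. It gives the time, the measured TCP pose, the force and the opening at its end, in the units of the state.
- r.read_state(): the state, without advancing time (a new reading comes with each control period).
- r.camera(name): name is "side" or "top" or "wrist"; returns a dict with "img" (400x640x3 uint8, red, green, blue), "K" (3x3 intrinsics, pixels), "k1" (the pictures are not rectified: a ray, as slopes to the right and down, at radius r is drawn at 1 + k1 r^2 times it, then the intrinsics apply), "camera_from_world" (4x4, takes a point from world to camera coordinates). Camera axes: x right, y down, z forward; pixel columns grow to the right and rows downward; lengths in m; the calibration is good to about 2 mm. A picture is of the moment at which its call begins. There is no depth.
- r.close_job(): hands the job in, once; it reports no verdict.
The state is a dict: "time": time; "joint_positions": joint angles; "joint_vel": joint speeds; "joint_torque": joint torques, N m; "ee_pos": TCP position; "eef_rot": TCP orientation; "ft_force": force on the tool from outside, world axes, zero at the start; "torque": the same for the moment, N m; "width": finger opening in m.
Only numpy, scipy, OpenCV 4.12 (cv2) and the standard library are available. Lean on these libraries where they do the work, as an engineer would, in place of code of your own. Each camera call takes 0.05 s, during which the arm holds its last target. There are 200 camera calls.

## Working session

There is one attempt and no reset: what is moved stays moved. The work goes in short steps, Python scripts to look and compute and a tool call to move; the robot and the scene stay as the last step left them, time stands still between calls to the robot, and variables do not carry over. Pictures are saved under pics/ and viewed, about 8 in all and at most 12, crops included, and the job is handed in when it is done.

Besides the shell and the picture viewer there is one more tool, called after "Call:" as name([rows], argument=value, ...), one row to a line, values as JSON. play_rows: Moves the arm, as the interface text tells. Its arguments: {"type":"object","properties":{"commands":{"type":"array","items":{"type":"array","items":{"type":"number"}}},"grip_force":{"type":"number"}},"required":["commands"]}

```bash
mkdir -p pics; cat > h.py <<'E'
import numpy as np, cv2
from bench import r
def snap(name,fn):
    c=r.camera(name); cv2.imwrite('pics/'+fn,c['img'][:,:,::-1]); np.savez('pics/'+fn+'.npz',**{k:v for k,v in c.items()})
    return c
def load(fn): return dict(np.load('pics/'+fn+'.npz'))
def ray(c,u,v):
    K=c['K'];k=float(c['k1']);d=np.array([(u-K[0,2])/K[0,0],(v-K[1,2])/K[1,1]]);s=d.copy()
    for _ in range(20): s=d/(1+k*(s@s))
    T=c['camera_from_world'];R=T[:3,:3];o=-R.T@T[:3,3]
    return o,R.T@np.array([s[0],s[1],1])
def onz(c,u,v,z):
    o,d=ray(c,u,v); return o+d*(z-o[2])/d[2]
def proj(c,p):
    T=c['camera_from_world'];q=T[:3,:3]@np.array(p)+T[:3,3];s=q[:2]/q[2];s=s*(1+float(c['k1'])*(s@s));return c['K'][:2,:2]@s+c['K'][:2,2]
def tri(a,b):
    A=np.zeros((3,3));B=np.zeros(3)
    for o,d in (a,b):
        d=d/np.linalg.norm(d);P=np.eye(3)-np.outer(d,d);A+=P;B+=P@o
    return np.linalg.solve(A,B)
E
python3 - <<'E'
from h import *
a=snap('top','top0.png');b=snap('side','side0.png')
cv2.imwrite('pics/both0.png',cv2.resize(np.vstack([a['img'],b['img']])[:,:,::-1],None,fx=.75,fy=.75))
s=r.read_state();print(s)
for c in(a,b):print(c['K'],c['k1'],c['camera_from_world'])
E
```

```text
{'time': 0.1, 'joint_positions': array([-1.14457666,  0.332789  , -0.06470323,  1.46086635,  0.02157597,
        1.34988123, -0.08852683]), 'joint_vel': array([-0.00071371, -0.00029598,  0.00083424, -0.00117151,  0.00057334,
        0.00018864, -0.00179979]), 'joint_torque': array([ 1.87975682e-03, -6.24549222e+01,  2.49238493e-02, -3.90715563e+01,
       -6.14096015e-02,  3.66407388e-02,  8.18031253e-05]), 'ee_pos': array([0.27103301, 0.56279185, 0.22184147]), 'eef_rot': array([ 8.46732112e-01,  5.32019116e-01, -5.20392175e-04,  3.45933060e-04]), 'ft_force': array([-0.32160297, -0.27077264,  0.80256511]), 'torque': array([-0.0047442 ,  0.00465195, -0.01264803]), 'width': 0.08686774539631359}
[[378.0629936    0.         320.90961468]
 [  0.         378.0629936  196.15640402]
 [  0.           0.           1.        ]] -0.010303118007908252 [[ 1.77084597e-01 -9.84195197e-01  9.27039321e-04 -1.50953413e-02]
 [-9.62430415e-01 -1.73365339e-01 -2.08978839e-01  5.82787530e-01]
 [ 2.05836686e-01  3.61147226e-02 -9.77919723e-01  7.60785188e-01]
 [ 0.00000000e+00  0.00000000e+00  0.00000000e+00  1.00000000e+00]]
[[396.68561      0.         319.74119955]
 [  0.         396.68561    199.72442177]
 [  0.           0.           1.        ]] -0.05146220565052564 [[-0.98796419 -0.15369037  0.01749343  0.57898035]
 [-0.12726675  0.74336192 -0.65667056  0.08101095]
 [ 0.08792    -0.65099333 -0.75397464  0.94407541]
 [ 0.          0.          0.          1.        ]]
```

View pics/both0.png

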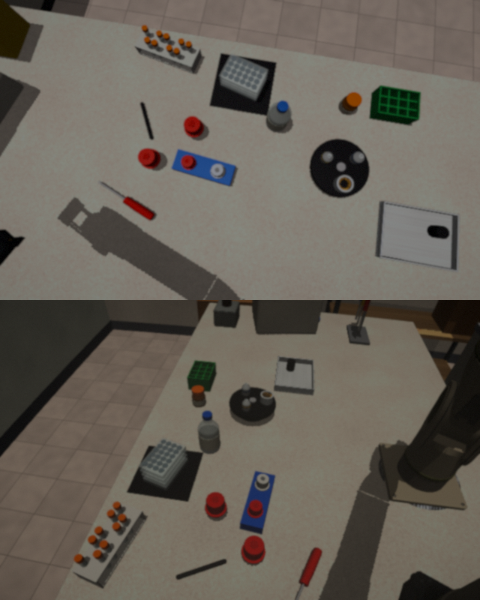

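The picture shows three red lookalikes. In full-size top pixels they are (251,216) in the blue caddy, (257,169) on the table and (199,211) on the table. The one in the caddy is the smallest, so it fits. The turret is at about (452,224), with its collar at (460,245). Next I'll enlarge these areas.

```bash
python3 - <<'E'
from h import *
a=load('top0.png')['img'];b=load('side0.png')['img']
f=lambda im,x,y,w=100,h=75:cv2.convertScaleAbs(cv2.resize(im[y:y+h,x:x+w],None,fx=4,fy=4,interpolation=cv2.INTER_CUBIC),alpha=1.5)
o=np.vstack([np.hstack([f(a,225,190),f(a,405,180)]),np.hstack([f(b,305,220),f(b,295,105)])])
cv2.imwrite('pics/crop1.png',o[:,:,::-1])
E
```

```text
(no output)
```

View pics/crop1.png

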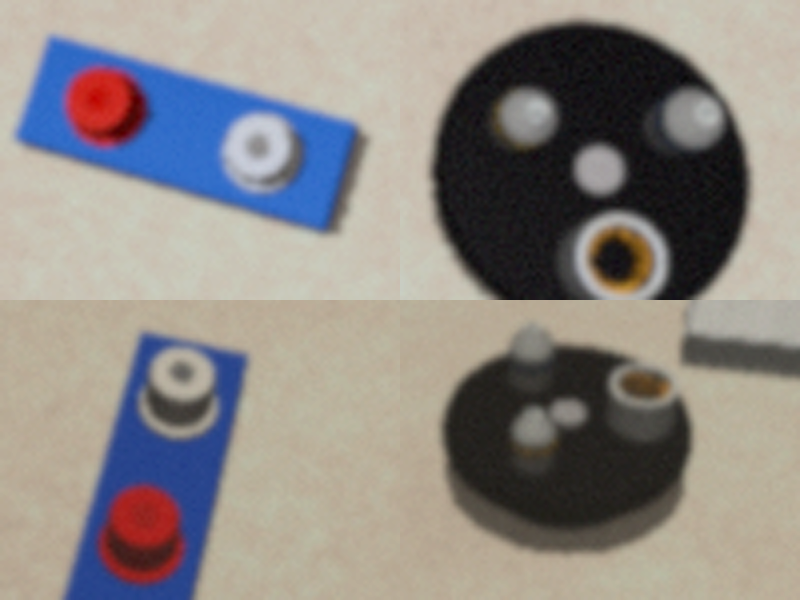

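The crop confirms it: the red plug is in the caddy, with its top face at top-crop (98,98). The white plug's face is at (258,146) and the collar mouth at (622,257).

```bash
python3 - <<'E'
from h import *
a=load('top0.png');b=load('side0.png');e=-.375
for n,t,s,z in [('red',(225+98/4,190+98/4),(305+145/4,220+214/4),.066),('white',(225+258/4,190+146/4),(305+182/4,220+72/4),.066),('port',(405+222/4,180+257/4),(295+242/4,105+84/4),.085)]:
    t=np.array(t)+e;s=np.array(s)+e
    print(n,onz(a,*t,z),onz(b,*s,z),tri(ray(a,*t),ray(b,*s)))
# caddy corners top face
P=[onz(a,225+x/4+e,190+y/4+e,.034)[:2] for x,y in [(50,37),(17,138),(327,231),(358,125)]]
print(np.array(P));print(np.mean(P,0))
print(onz(a,405+192/4+e,180+178/4+e,.054))
print(r.read_state()['eef_rot'])
E
```

```text
red [0.50931778 0.23259462 0.066     ] [0.50844597 0.23276612 0.066     ] [0.50888229 0.23265554 0.0659598 ]
white [0.49916161 0.14324054 0.066     ] [0.49933591 0.14347854 0.066     ] [0.49926728 0.14326498 0.06568567]
port [ 0.52321636 -0.21254022  0.085     ] [ 0.52424739 -0.21214693  0.085     ] [ 0.52380199 -0.21287059  0.08430009]
[[0.5425232  0.27359939]
 [0.4835258  0.27889519]
 [0.46368489 0.10042007]
 [0.52417862 0.09430486]]
[0.50347813 0.18680488]
[ 0.56745029 -0.20293562  0.054     ]
[ 8.46732112e-01  5.32019116e-01 -5.20392175e-04  3.45933060e-04]
```

Call:
play_rows([
  [2.38,-3.3,0,0,0,-0.122,8.7],
  [2.38,-3.3,0,0,0,-0.122,8.7],
  [2.38,-3.3,0,0,0,-0.122,8.7],
  [2.38,-3.3,0,0,0,-0.122,8.7],
  [2.38,-3.3,0,0,0,-0.122,8.7],
  [2.38,-3.3,0,0,0,-0.122,8.7],
  [2.38,-3.3,0,0,0,-0.122,8.7],
  [2.38,-3.3,0,0,0,-0.122,8.7],
  [2.38,-3.3,0,0,0,-0.122,7],
  [2.38,-3.3,0,0,0,-0.122,7],
  [0,0,-4,0,0,0,7],
  [0,0,-4,0,0,0,7],
  [0,0,0,0,0,0,7],
  [0,0,0,0,0,0,7],
], grip_force=20)

```text
time: 1.85
ee_pos: [0.5097, 0.2335, 0.144]
eef_rot: [0.999, -0.049, 0.001, -0.0]
ft_force: [0.7, 0.4, -0.1]
width: 0.0699
```

```bash
python3 - <<'E'
from h import *
c=snap('wrist','w1.png')
s=r.read_state();print(s['time'],s['ee_pos'],s['eef_rot'],s['joint_positions'],s['ft_force'])
print(c['K'],c['camera_from_world'],proj(c,[.5089,.2327,.066]),proj(c,[.4993,.1433,.066]))
E
```

```text
1.9 [0.51002786 0.23365077 0.14442825] [ 9.98801647e-01 -4.89261558e-02  1.02045275e-03 -6.78743755e-04] [-0.76632976  0.24775029  0.29589558  1.75156096 -0.07853212  1.15133597
 -0.54500118] [0.31763724 0.88051146 0.54727931]
[[357.11493177   0.         320.72427296]
 [  0.         357.11493177 197.46395993]
 [  0.           0.           1.        ]] [[ 9.95157929e-01 -9.82881303e-02  3.72557882e-04 -4.84556191e-01]
 [-9.39060123e-02 -9.49656477e-01  2.98888335e-01  2.56945743e-01]
 [-2.90233737e-02 -2.97476082e-01 -9.54288019e-01  4.00421637e-01]
 [ 0.00000000e+00  0.00000000e+00  0.00000000e+00  1.00000000e+00]] [319.36120246 208.59326845] [318.5161091  316.78977832]
```

View pics/w1.png

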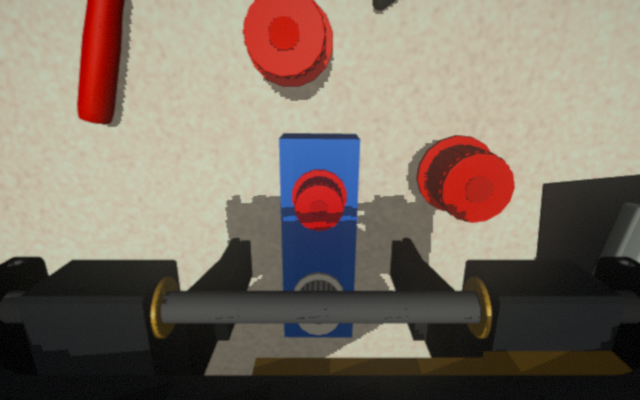

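The red plug sits at (319,205), between the fingers and close to where I predicted. The lookalikes are clear of the fingers, so I'm going down.

Call:
play_rows([
  [-0.1,0.03,-2.5,0,0,0,6],
  [0,0,-2.5,0,0,0,6],
  [0,0,-2.5,0,0,0,6],
  [0,0,-1.5,0,0,0,6],
  [0,0,-0.8,0,0,0,6],
  [0,0,0,0,0,0,6],
  [0,0,0,0,0,0,6],
])

```text
time: 2.78
ee_pos: [0.5087, 0.2337, 0.0455]
eef_rot: [0.999, -0.049, 0.001, -0.0]
ft_force: [-0.6, 0.6, -0.3]
width: 0.0598
```

Call:
play_rows([
  [0,0,-0.3,0,0,0,6],
  [0,0,0,0,0,0,6],
  [0,0,0,0,0,0,3],
  [0,0,0,0,0,0,3],
  [0,0,0,0,0,0,3],
  [0,0,0,0,0,0,3],
  [0,0,0,0,0,0,3],
])

```text
time: 3.65
ee_pos: [0.5082, 0.2334, 0.0416]
eef_rot: [0.999, -0.049, 0.0, -0.0]
ft_force: [0.7, -0.2, 0.9]
width: 0.0347
```

Call:
play_rows([
  [0,0,1,0,0,0,3],
  [0,0,2,0,0,0,3],
  [0,0,4,0,0,0,3],
  [0,0,4,0,0,0,3],
  [0,0,1,0,0,0,3],
  [0,0,0,0,0,0,3],
  [0,0,0,0,0,0,3],
])

```text
time: 4.53
ee_pos: [0.5074, 0.2331, 0.1602]
eef_rot: [0.999, -0.049, -0.001, 0.001]
ft_force: [-0.1, -0.2, -0.6]
width: 0.0345
```

Call:
play_rows([
  [0.15,-4.4,0,0,0,-0.047,3],
  [0.15,-4.4,0,0,0,-0.047,3],
  [0.15,-4.4,0,0,0,-0.047,3],
  [0.15,-4.4,0,0,0,-0.047,3],
  [0.15,-4.4,0,0,0,-0.047,3],
  [0.15,-4.4,0,0,0,-0.047,3],
  [0.15,-4.4,0,0,0,-0.047,3],
  [0.15,-4.4,0,0,0,-0.047,3],
  [0.15,-4.4,0,0,0,-0.047,3],
  [0.15,-4.4,0,0,0,-0.047,3],
  [0,0,0,0,0,0,3],
  [0,0,0,0,0,0,3],
  [0,0,0,0,0,0,3],
])

```text
time: 6.15
ee_pos: [0.5233, -0.2051, 0.1611]
eef_rot: [0.96, -0.279, -0.0, -0.0]
ft_force: [-0.4, -0.4, -0.9]
width: 0.0346
```

```bash
python3 - <<'E'
from h import *
a=snap('top','top2.png');b=snap('side','side2.png');w=snap('wrist','w2.png')
s=r.read_state();print({k:np.round(v,4) for k,v in s.items()})
f=lambda c,p,w,h,k:(lambda x,y:(print(x,y),cv2.convertScaleAbs(cv2.resize(c['img'][y:y+h,x:x+w],None,fx=k,fy=k,interpolation=cv2.INTER_CUBIC),alpha=1.5))[1])(*(int(p[0]-w/2),int(p[1]-h/2)))
p=np.r_[s['ee_pos'][:2],.14]
o=np.vstack([np.hstack([f(a,proj(a,p),100,75,4),f(b,proj(b,p)+[0,8],100,75,4)]),np.pad(f(w,(320,200),400,200,2)[:300],((0,0),(0,0),(0,0)))])
cv2.imwrite('pics/crop2.png',o[:,:,::-1])
E
```

```text
{'time': np.float64(6.3), 'joint_positions': array([-0.259 ,  0.2661,  0.6497,  1.7413, -0.1725,  1.1918, -0.1286]), 'joint_vel': array([ 0.0045, -0.0022,  0.003 , -0.0004, -0.0007,  0.002 , -0.0002]), 'joint_torque': array([-3.70000e-03, -4.59649e+01,  6.84980e+00, -3.69707e+01,
       -6.39000e-02,  3.02000e-02, -3.70000e-03]), 'ee_pos': array([ 0.5234, -0.2056,  0.1615]), 'eef_rot': array([ 9.602e-01, -2.794e-01,  0.000e+00, -2.000e-04]), 'ft_force': array([ 0.3371, -0.9582, -1.3148]), 'torque': array([-0.0915,  0.0415, -0.0206]), 'width': np.float64(0.0344)}
416 203
307 80
120 100
```

View pics/crop2.png

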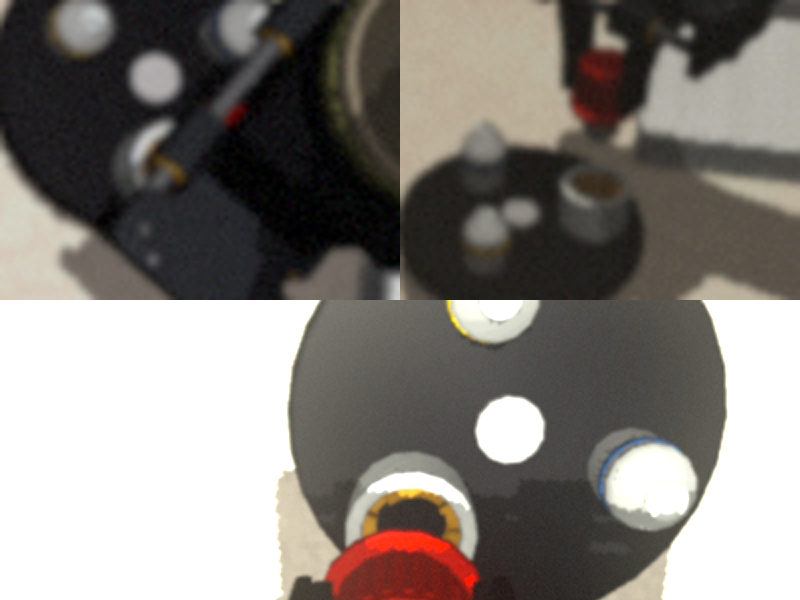

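```bash
python3 - <<'E'
from h import *
from scipy.spatial.transform import Rotation as R
w=load('w2.png');s=r.read_state();T=np.array(s['ee_pos']);M=R.from_quat(s['eef_rot']).as_matrix()
A=np.linspace(0,2*np.pi,181)
def circ(c,rad):
    q=np.array([(proj(w,c+rad*np.array([np.cos(t),np.sin(t),0]))-[120,100])*2+[0,300] for t in A]);return np.round([q[:,0].min(),q[:,0].max(),q[:,1].min(),q[:,1].max()],1)
p=np.array([.5238,-.2127,.085])
print('rim out',circ(p,.024),'in',circ(p,.018), 'disc',circ(np.r_[p[:2],0.054]+[.05,0,0],.085))
print('M',M.round(3))
for d in (-.003,-.0015,0,.0015,.003):
  c=T+M[:,1]*d; print(d,c,'ftop',circ(c-[0,0,.0036],.022),'fbot',circ(c-[0,0,.0076],.022))
E
```

```text
rim out [345.5 480.8 467.  594. ] in [362.4 463.9 483.7 578.9] disc [301.  744.8 201.  636.3]
M [[ 0.844 -0.537  0.   ]
 [-0.537 -0.844  0.   ]
 [-0.    -0.    -1.   ]]
-0.003 [ 0.52496922 -0.20308789  0.1615344 ] ftop [314.4 487.8 518.6 676.5] fbot [316.2 486.1 513.3 668.4]
-0.0015 [ 0.52416429 -0.20435362  0.16153392] ftop [314.6 487.6 524.4 681.5] fbot [316.4 485.9 519.  673.3]
0 [ 0.52335936 -0.20561936  0.16153343] ftop [314.8 487.4 530.1 686.5] fbot [316.6 485.7 524.6 678.2]
0.0015 [ 0.52255443 -0.20688509  0.16153295] ftop [315.  487.2 535.8 691.4] fbot [316.8 485.5 530.2 683.1]
0.003 [ 0.52174949 -0.20815083  0.16153246] ftop [315.2 487.  541.5 696.3] fbot [317.  485.3 535.8 687.9]
```

```bash
python3 - <<'E'
from h import *
w=load('w2.png')['img'][180:300,240:400]
cv2.imwrite('pics/crop3.png',cv2.resize(w,None,fx=5,fy=5,interpolation=cv2.INTER_CUBIC)[:,:,::-1])
E
```

```text
(no output)
```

View pics/crop3.png

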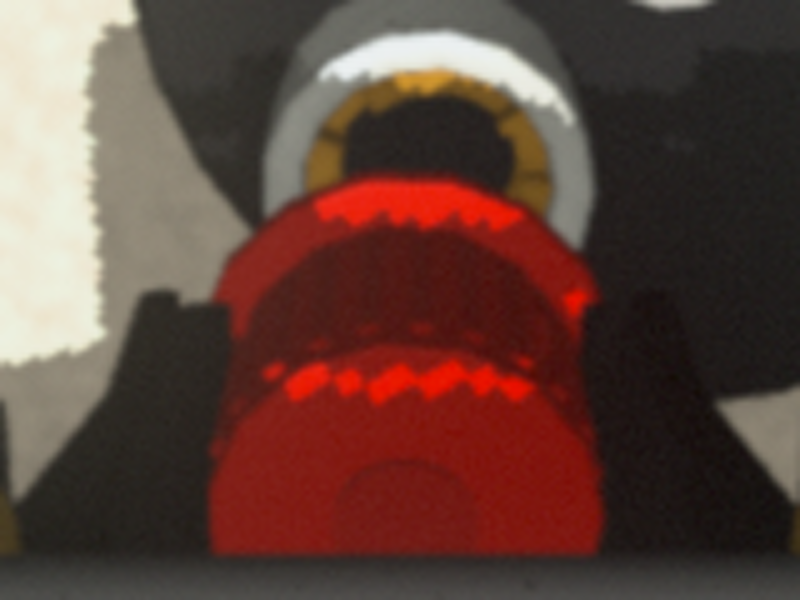

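The wrist crop puts the flange's front edge at (405,176) and the collar rim's top at (425,32). From that, the plug sits about 1.2 mm along tool +y from the TCP. My fused port estimate is (0.5232, -0.2137).

Call:
play_rows([
  [0.04,-0.71,0,0,0,0,3],
  [0,0,-2,0,0,0,3],
  [0,0,-1.5,0,0,0,3],
  [0,0,-1,0,0,0,3],
  [0,0,0,0,0,0,3],
  [0,0,0,0,0,0,3],
  [0,0,0,0,0,0,3],
])

```text
time: 7.18
ee_pos: [0.5239, -0.2138, 0.1171]
eef_rot: [0.96, -0.28, 0.0, -0.0]
ft_force: [0.4, 0.3, -0.6]
width: 0.0347
```

```bash
python3 - <<'E'
from h import *
b=snap('side','side3.png');w=snap('wrist','w3.png');a=snap('top','top3.png')
s=r.read_state();print(s['ee_pos'],s['eef_rot'],s['ft_force'])
f=lambda c,x,y,w,h,k:cv2.convertScaleAbs(cv2.resize(c['img'][y:y+h,x:x+w],None,fx=k,fy=k,interpolation=cv2.INTER_CUBIC),alpha=1.5)
o=np.hstack([f(b,320,85,66,66,6),f(w,240,170,132,132,3)])
cv2.imwrite('pics/crop4.png',o[:,:,::-1])
E
```

```text
[ 0.52375403 -0.21369078  0.11689019] [ 9.59948629e-01 -2.80175891e-01  3.10625861e-04 -5.15270108e-05] [-0.60864276  0.07321971 -1.18476935]
```

View pics/crop4.png

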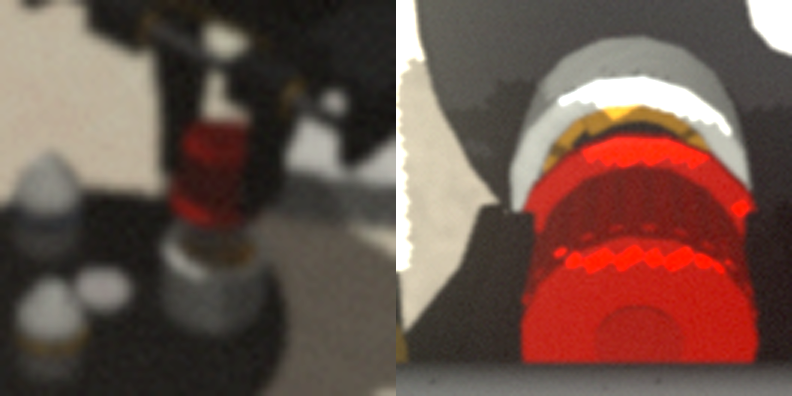

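```bash
python3 - <<'E'
from h import *
from scipy.spatial.transform import Rotation as R
w=load('w3.png');b=load('side3.png');s=r.read_state();T=np.array(s['ee_pos']);M=R.from_quat(s['eef_rot']).as_matrix();print(T)
A=np.linspace(0,2*np.pi,181)
def circ(cam,c,rad,x,y,k,X=0):
    q=np.array([(proj(cam,c+rad*np.array([np.cos(t),np.sin(t),0]))-[x,y])*k for t in A]);return np.round([q[:,0].min()+X,q[:,0].max()+X,q[:,1].min(),q[:,1].max()],1)
W=(w,)
for p in ([.5238,-.2127,.085],[.5232,-.2137,.085],[.5227,-.2144,.085]):
  p=np.array(p);print('rim w',circ(w,p,.024,240,170,3,396),circ(w,p,.018,240,170,3,396),'side',circ(b,p,.024,320,85,6))
for d in (0,.001,.002):
  c=T+M[:,1]*d; print(d,'flange w',circ(w,c-[0,0,.0076],.022,240,170,3,396),'side fl',circ(b,c-[0,0,.0056],.022,320,85,6),'top',circ(b,c+[0,0,.0244],.0175,320,85,6))
E
```

```text
[ 0.52375403 -0.21369078  0.11689019]
rim w [510.8 756.8  67.5 295.3] [541.6 726.1  97.7 268.5] side [158.3 265.4 209.9 277.3]
rim w [511.2 756.8  73.4 300.4] [541.9 726.1 103.6 273.7] side [159.9 266.9 208.7 276. ]
rim w [511.1 756.4  77.8 304.2] [541.8 725.7 107.8 277.6] side [161.2 268.1 207.9 275.2]
0 flange w [509.5 762.8 125.3 355.6] side fl [167.2 267.1 164.  225.4] top [182.5 263.7 113.9 162.5]
0.001 flange w [509.7 762.6 130.9 360.4] side fl [168.7 268.5 163.  224.4] top [184.  265.1 112.9 161.5]
0.002 flange w [510.  762.4 136.5 365.3] side fl [170.1 269.9 162.  223.3] top [185.4 266.5 111.9 160.4]
```

Call:
play_rows([
  [0,0.13,0,0,0,0,3],
  [0,0,-0.3,0,0,0,3],
  [0,0,-0.3,0,0,0,3],
  [0,0,-0.2,0,0,0,3],
  [0,0,0,0,0,0,3],
  [0,0,0,0,0,0,3],
])

```text
time: 8.07
ee_pos: [0.5236, -0.2124, 0.1086]
eef_rot: [0.96, -0.28, 0.0, 0.0]
ft_force: [0.2, -0.3, -0.9]
width: 0.0348
```

Call:
play_rows([
  [0,0,-0.2,0,0,0,3],
  [0,0,-0.15,0,0,0,3],
  [0,0,0,0,0,0,3],
  [0,0,0,0,0,0,3],
])

```text
time: 8.57
ee_pos: [0.5236, -0.2124, 0.1051]
eef_rot: [0.96, -0.28, 0.0, 0.0]
ft_force: [-0.2, 0.3, -1.4]
width: 0.0343
```

Call:
play_rows([
  [0,0,-0.1,0,0,0,3],
  [0,0,0,0,0,0,3],
])

```text
time: 8.82
ee_pos: [0.5235, -0.2123, 0.104]
eef_rot: [0.96, -0.28, 0.0, 0.0]
ft_force: [-0.6, 0.6, -1.6]
width: 0.0345
```

Call:
play_rows([
  [0,0,-0.1,0,0,0,3],
  [0,0,0,0,0,0,3],
])

```text
time: 9.07
ee_pos: [0.5235, -0.2124, 0.103]
eef_rot: [0.96, -0.28, 0.0, 0.0]
ft_force: [-0.3, 0.4, -0.8]
width: 0.0346
```

Call:
play_rows([
  [0,0,-0.1,0,0,0,3],
  [0,0,0,0,0,0,3],
])

```text
time: 9.32
ee_pos: [0.5235, -0.2124, 0.102]
eef_rot: [0.96, -0.28, 0.0, 0.0]
ft_force: [-0.4, -0.2, 0.1]
width: 0.0347
```

Call:
play_rows([
  [0,0,-0.1,0,0,0,3],
  [0,0,0,0,0,0,3],
])

```text
time: 9.57
ee_pos: [0.5235, -0.2124, 0.101]
eef_rot: [0.96, -0.28, -0.0, 0.0]
ft_force: [0.1, -1.0, -1.4]
width: 0.0344
```

Call:
play_rows([
  [0,0,-0.1,0,0,0,3],
  [0,0,0,0,0,0,3],
])

```text
time: 9.82
ee_pos: [0.5235, -0.2124, 0.1]
eef_rot: [0.96, -0.28, -0.0, 0.0]
ft_force: [-1.0, -0.5, -0.8]
width: 0.0346
```

Call:
play_rows([
  [0,0,-0.05,0,0,0,3],
  [0,0,0,0,0,0,3],
])

```text
time: 10.07
ee_pos: [0.5235, -0.2124, 0.0995]
eef_rot: [0.96, -0.28, 0.0, 0.0]
ft_force: [-0.1, -1.2, -1.0]
width: 0.0343
```

Call:
play_rows([
  [0,0,-0.05,0,0,0,3],
  [0,0,0,0,0,0,3],
])

```text
time: 10.32
ee_pos: [0.5236, -0.2124, 0.099]
eef_rot: [0.96, -0.28, 0.0, 0.0]
ft_force: [-0.2, -0.4, -1.6]
width: 0.0344
```

Call:
play_rows([
  [0,0,-0.05,0,0,0,3],
  [0,0,0,0,0,0,3],
])

```text
time: 10.58
ee_pos: [0.5236, -0.2124, 0.0985]
eef_rot: [0.96, -0.28, 0.0, 0.0]
ft_force: [-0.4, -1.5, -0.3]
width: 0.0343
```

Call:
play_rows([
  [0,0,-0.05,0,0,0,3],
  [0,0,0,0,0,0,3],
  [0,0,-0.05,0,0,0,3],
  [0,0,0,0,0,0,3],
])

```text
time: 11.08
ee_pos: [0.5236, -0.2124, 0.0975]
eef_rot: [0.96, -0.28, 0.0, 0.0]
ft_force: [-1.3, -0.8, -0.3]
width: 0.0346
```

Call:
play_rows([
  [0,0,-0.05,0,0,0,3],
  [0,0,0,0,0,0,3],
])

```text
time: 11.32
ee_pos: [0.5235, -0.2124, 0.097]
eef_rot: [0.96, -0.28, -0.0, 0.0]
ft_force: [-0.6, -1.9, -0.3]
width: 0.0347
```

Call:
play_rows([
  [0,0,-0.05,0,0,0,3],
  [0,0,0,0,0,0,3],
])

```text
time: 11.58
ee_pos: [0.5236, -0.2124, 0.0966]
eef_rot: [0.96, -0.28, 0.0, 0.0]
ft_force: [-1.9, -1.2, -0.5]
width: 0.0346
```

```bash
python3 - <<'E'
from h import *
b=snap('side','side5.png');w=snap('wrist','w5.png')
Z=[r.camera('side') is None or r.read_state()['ft_force'] for _ in range(4)];print(np.mean(Z,0),r.read_state()['torque'],r.read_state()['ee_pos'])
f=lambda c,x,y,w,h,k:cv2.convertScaleAbs(cv2.resize(c['img'][y:y+h,x:x+w],None,fx=k,fy=k,interpolation=cv2.INTER_CUBIC),alpha=1.8)
o=np.hstack([f(b,320,90,66,66,6),f(w,240,170,132,132,3)])
cv2.imwrite('pics/crop5.png',o[:,:,::-1])
E
```

```text
[-0.74477338 -1.20472324 -0.64574611] [-0.2961618   0.27231118  0.04644951] [ 0.52355884 -0.21237871  0.09656171]
```

View pics/crop5.png

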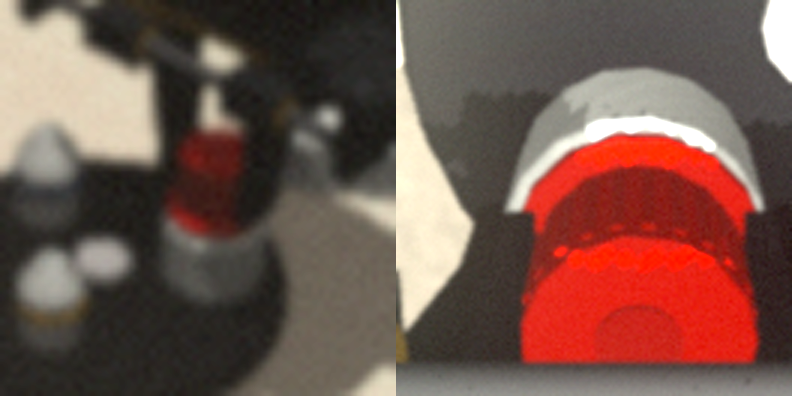

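The plug hasn't slipped in the grip: the flange edge is still at (635,136), and the flange is about 4 mm above the rim. It may have found a start pocket by luck, so I'll feel for the floor.

Call:
play_rows([
  [0,0,-0.03,0,0,0,3],
  [0,0,0,0,0,0,3],
])

```text
time: 12.12
ee_pos: [0.5236, -0.2124, 0.0963]
eef_rot: [0.96, -0.28, 0.0, -0.0]
ft_force: [-0.5, -0.8, 0.3]
width: 0.0346
```

Call:
play_rows([
  [0,0,-0.03,0,0,0,3],
  [0,0,0,0,0,0,3],
])

```text
time: 12.38
ee_pos: [0.5236, -0.2124, 0.096]
eef_rot: [0.96, -0.28, 0.0, 0.0]
ft_force: [0.1, -0.2, 1.2]
width: 0.0343
```

Call:
play_rows([
  [0,0,-0.03,0,0,0,3],
  [0,0,0,0,0,0,3],
])

```text
time: 12.62
ee_pos: [0.5236, -0.2124, 0.0958]
eef_rot: [0.96, -0.28, 0.0, -0.0]
ft_force: [-1.9, -0.8, 4.0]
width: 0.0344
```

Call:
play_rows([
  [0,0,-0.03,0,0,0,3],
  [0,0,0,0,0,0,3],
])

```text
time: 12.88
ee_pos: [0.5237, -0.2125, 0.0957]
eef_rot: [0.96, -0.28, 0.0, -0.0]
ft_force: [-2.4, -0.5, 6.2]
width: 0.0346
```

Contact comes at TCP z 0.0960, so the flange is 3.4 mm above the rim. That matches the start pocket, whereas the crests would hold it at 6.5 mm or more. A small anticlockwise probe will check it: a pocket gives a wall with no climb.

Call:
play_rows([
  [0,0,0.03,0,0,0.06,3],
  [0,0,0,0,0,0,3],
])

```text
time: 13.12
ee_pos: [0.5234, -0.2125, 0.0958]
eef_rot: [0.968, -0.252, -0.0, -0.0]
ft_force: [-2.7, -0.9, 5.3]
width: 0.0347
```

```bash
python3 -c "
from h import *
s=r.read_state();print(s['ee_pos'],s['eef_rot'],s['ft_force'],s['torque'])"
```

```text
[ 0.52339621 -0.21250506  0.09579152] [ 9.67817430e-01 -2.51653367e-01 -4.31550882e-05 -6.17898669e-05] [-2.6952573  -0.9076619   5.27559468] [-0.30433749  0.97030773 -0.19374349]
```

Call:
play_rows([
  [0,0,0,0,0,0.06,3],
  [0,0,0,0,0,0,3],
])

```text
time: 13.38
ee_pos: [0.5234, -0.212, 0.0958]
eef_rot: [0.975, -0.223, -0.0, -0.0]
ft_force: [-3.6, 1.4, 6.1]
width: 0.0344
```

```bash
python3 -c "
from h import *
s=r.read_state();print(s['ee_pos'],s['eef_rot'],s['ft_force'],s['torque'])"
```

```text
[ 0.52339914 -0.21201768  0.09575237] [ 9.74916842e-01 -2.22569005e-01 -2.30629430e-04 -3.69552268e-04] [-3.57495079  1.42378223  6.13376733] [ 0.20730996  0.98670607 -0.29800273]
```

Call:
play_rows([
  [0.01,-0.01,0,0,0,-0.1,3],
  [0.01,-0.01,0,0,0,-0.1,3],
  [0,0,0,0,0,0,3],
])

```text
time: 13.75
ee_pos: [0.5241, -0.2122, 0.0957]
eef_rot: [0.948, -0.318, 0.0, -0.0]
ft_force: [0.5, 0.9, 2.9]
width: 0.0345
```

```bash
python3 -c "
from h import *
s=r.read_state();print(s['ee_pos'],s['eef_rot'],s['ft_force'],s['torque'])"
```

```text
[ 0.52409571 -0.21218601  0.09571843] [ 9.47979818e-01 -3.18330347e-01  2.01248032e-04 -1.17849062e-04] [0.52196268 0.85073182 2.92858888] [ 0.02550182  0.31522607 -0.00090755]
```

Call:
play_rows([
  [0.01,-0.01,0,0,0,-0.1,3],
  [0,0,0,0,0,0,3],
])

```text
time: 14.0
ee_pos: [0.5241, -0.2125, 0.0957]
eef_rot: [0.931, -0.364, 0.0, -0.0]
ft_force: [0.1, 0.2, 3.1]
width: 0.0342
```

```bash
python3 -c "
from h import *
s=r.read_state();print(s['ee_pos'],s['eef_rot'],s['ft_force'],s['torque'])"
```

```text
[ 0.52414844 -0.21247044  0.09571258] [ 9.31273472e-01 -3.64320832e-01  2.23779349e-04 -4.30801599e-05] [0.11772701 0.23529517 3.14594811] [ 0.08886442  0.17052148 -0.06166498]
```

Call:
play_rows([
  [0.01,-0.01,0,0,0,-0.1,3],
  [0,0,0,0,0,0,3],
])

```text
time: 14.25
ee_pos: [0.5243, -0.2127, 0.0957]
eef_rot: [0.912, -0.41, 0.0, 0.0]
ft_force: [0.0, 0.4, 3.5]
width: 0.0345
```

Call:
play_rows([
  [0.01,-0.01,-0.04,0,0,-0.1,3],
  [0,0,0,0,0,0,3],
])

```text
time: 14.5
ee_pos: [0.5244, -0.2126, 0.0956]
eef_rot: [0.891, -0.455, 0.0, -0.0]
ft_force: [-1.0, 1.9, 4.9]
width: 0.035
```

```bash
python3 -c "
from h import *
s=r.read_state();print(s['ee_pos'],s['eef_rot'],s['ft_force'],s['torque'])"
```

```text
[ 0.52437603 -0.21264039  0.09555809] [ 8.90528570e-01 -4.54927225e-01  2.10022523e-04 -2.07052758e-04] [-0.98766061  1.87055678  4.946476  ] [ 0.23121237  0.34978994 -0.07256665]
```

Call:
play_rows([
  [0.01,-0.01,0,0,0,-0.1,3],
  [0,0,0,0,0,0,3],
])

```text
time: 14.75
ee_pos: [0.5243, -0.2128, 0.0954]
eef_rot: [0.867, -0.499, 0.0, -0.0]
ft_force: [-1.2, 1.1, 4.8]
width: 0.0346
```

```bash
python3 -c "
from h import *
s=r.read_state();print(s['ee_pos'],s['eef_rot'],s['ft_force'],s['torque'])"
```

```text
[ 0.52425492 -0.21277135  0.09538626] [ 8.66811739e-01 -4.98635544e-01  1.74330195e-05 -5.93755145e-05] [-1.16791889  1.11940791  4.7636409 ] [0.17954234 0.4492438  0.04346466]
```

Call:
play_rows([
  [0.01,-0.01,0,0,0,-0.1,3],
  [0,0,0,0,0,0,3],
])

```text
time: 15.0
ee_pos: [0.5242, -0.2132, 0.0951]
eef_rot: [0.841, -0.541, 0.0, 0.0]
ft_force: [0.5, 0.5, 1.8]
width: 0.0347
```

```bash
python3 -c "
from h import *
s=r.read_state();print(s['ee_pos'],s['eef_rot'],s['ft_force'],s['torque'])"
```

```text
[ 0.52424497 -0.21316612  0.09510784] [ 8.40901011e-01 -5.41188913e-01  8.84684149e-05  2.07253366e-04] [0.53957982 0.54512244 1.83404952] [-0.13818179  0.06971224 -0.01073121]
```

It has started to draw down, with z falling and Fz dropping. I'll run it in, following the lead.

Call:
play_rows([
  [0.01,-0.01,-0.05,0,0,-0.1,3],
  [0.01,-0.01,-0.05,0,0,-0.1,3],
  [0,0,0,0,0,0,3],
])

```text
time: 15.38
ee_pos: [0.5244, -0.2133, 0.0942]
eef_rot: [0.783, -0.622, 0.0, 0.0]
ft_force: [-0.9, 0.8, 2.4]
width: 0.0346
```

```bash
python3 -c "
from h import *
s=r.read_state();print(s['ee_pos'],s['eef_rot'],s['ft_force'],s['torque'])"
```

```text
[ 0.52439831 -0.21333964  0.09418825] [ 7.82777958e-01 -6.22301063e-01  3.55660241e-05  2.33241808e-04] [-0.88481416  0.770139    2.37605483] [-0.05876355  0.21702675  0.00300088]
```

Call:
play_rows([
  [0.01,-0.01,-0.05,0,0,-0.1,3],
  [0,0,0,0,0,0,3],
])

```text
time: 15.62
ee_pos: [0.5245, -0.2135, 0.0937]
eef_rot: [0.751, -0.661, 0.0, 0.0]
ft_force: [-0.8, -0.2, 1.0]
width: 0.0341
```

```bash
python3 -c "
from h import *
s=r.read_state();print(s['ee_pos'],s['eef_rot'],s['ft_force'],s['torque'])"
```

```text
[ 0.52447079 -0.21345386  0.09371653] [ 7.50674950e-01 -6.60671692e-01  2.20635405e-05  1.85089317e-04] [-0.82023811 -0.17359012  1.00590815] [-0.03561592  0.23950135 -0.012957  ]
```

Call:
play_rows([
  [0,-0.01,-0.05,0,0,-0.1,3],
  [0,0,0,0,0,0,3],
])

```text
time: 15.88
ee_pos: [0.5245, -0.2135, 0.0933]
eef_rot: [0.717, -0.697, -0.0, 0.0]
ft_force: [-0.9, 0.7, 3.0]
width: 0.0343
```

Call:
play_rows([
  [0,-0.01,-0.04,0,0,-0.08,3],
  [0,0,0,0,0,0,3],
])

```text
time: 16.12
ee_pos: [0.5245, -0.2136, 0.0929]
eef_rot: [-0.688, 0.726, 0.0, -0.0]
ft_force: [-0.3, 0.5, 2.5]
width: 0.0343
```

```bash
python3 -c "
from h import *
s=r.read_state();print(s['ee_pos'],s['eef_rot'],s['ft_force'],s['torque'],s['joint_positions'][6])"
```

```text
[ 0.52446081 -0.21362469  0.09285484] [-6.88201157e-01  7.25519912e-01  7.90790534e-07 -1.55040063e-04] [-0.32954572  0.5223716   2.46265996] [-0.04078067  0.31215431  0.01979235] -1.0409069739902925
```

Call:
play_rows([
  [0,0,-0.03,0,0,-0.06,3],
  [0,0,0,0,0,0,3],
])

```text
time: 16.38
ee_pos: [0.5245, -0.2136, 0.0926]
eef_rot: [-0.666, 0.746, -0.0, -0.0]
ft_force: [-0.6, 0.8, 2.1]
width: 0.0346
```

```bash
python3 -c "
from h import *
s=r.read_state();print(s['ee_pos'],s['eef_rot'],s['ft_force'],s['torque'])"
```

```text
[ 0.52454278 -0.21362543  0.09261493] [-6.65958909e-01  7.45988418e-01 -6.25029734e-05 -8.99719432e-05] [-0.6447328   0.78083346  2.07505429] [-0.01971401  0.25677998  0.05222695]
```

Call:
play_rows([
  [0,0,-0.02,0,0,-0.05,3],
  [0,0,0,0,0,0,3],
])

```text
time: 16.62
ee_pos: [0.5246, -0.2136, 0.0926]
eef_rot: [-0.647, 0.763, -0.0, 0.0]
ft_force: [0.0, 1.0, 5.2]
width: 0.0344
```

```bash
python3 -c "
from h import *
s=r.read_state();print(s['ee_pos'],s['eef_rot'],s['ft_force'],s['torque'])"
```

```text
[ 0.52459943 -0.2135877   0.09256934] [-6.46966646e-01  7.62518299e-01 -3.34132760e-05  3.30293865e-05] [0.02163351 0.99745698 5.15331618] [0.18450102 0.40426123 0.0125654 ]
```

Call:
play_rows([
  [0,0,-0.02,0,0,-0.05,3],
  [0,0,0,0,0,0,3],
])

```text
time: 16.88
ee_pos: [0.5246, -0.2136, 0.0926]
eef_rot: [-0.628, 0.778, 0.0, 0.0]
ft_force: [-2.8, 0.8, 7.7]
width: 0.0344
```

```bash
python3 -c "
from h import *
s=r.read_state();print(s['ee_pos'],s['eef_rot'],s['ft_force'],s['torque'])"
```

```text
[ 0.52460779 -0.21359707  0.09256494] [-6.27665915e-01  7.78482808e-01  2.43897295e-05  1.25356036e-04] [-2.84951005  0.77852714  7.68589119] [ 0.30433601  0.55274806 -0.02828808]
```

The flange has landed: z stopped at 0.0926, the predicted home height, and Fz is rising. I'll take up a little of the thread play, watching the torque.

Call:
play_rows([
  [0,0,0.03,0,0,-0.08,3],
  [0,0,0,0,0,0,3],
])

```text
time: 17.12
ee_pos: [0.5245, -0.2135, 0.0926]
eef_rot: [-0.596, 0.803, 0.0, -0.0]
ft_force: [-0.1, 0.5, 4.6]
width: 0.0345
```

```bash
python3 -c "
from h import *
s=r.read_state();print(s['ee_pos'],s['eef_rot'],s['ft_force'],s['torque'])"
```

```text
[ 0.52454217 -0.21351333  0.09256727] [-5.96058801e-01  8.02940783e-01  3.43447501e-05 -6.06191898e-05] [-0.1026715   0.54086784  4.58279009] [ 0.25875696  0.4077816  -0.04034083]
```

Call:
play_rows([
  [0,0,0,0,0,-0.06,3],
  [0,0,0,0,0,0,3],
])

```text
time: 17.38
ee_pos: [0.5245, -0.2135, 0.0926]
eef_rot: [-0.572, 0.82, 0.0, -0.0]
ft_force: [-1.6, 0.4, 4.5]
width: 0.0344
```

```bash
python3 -c "
from h import *
s=r.read_state();print(s['ee_pos'],s['eef_rot'],s['ft_force'],s['torque'])"
```

```text
[ 0.52450607 -0.21353267  0.09256183] [-5.71661147e-01  8.20489808e-01  6.61856422e-05 -5.46652788e-05] [-1.56155722  0.35810521  4.50502715] [ 0.31970554  0.47816977 -0.0203952 ]
```

It's seated with no torque. I'll release and retreat.

Call:
play_rows([
  [0,0,0.04,0,0,0,3.4],
  [0,0,0,0,0,0,4.5],
  [0,0,0,0,0,0,6],
  [0,0,0,0,0,0,6],
  [0,0,0,0,0,0,6],
  [0,0,1,0,0,0,6],
  [0,0,2,0,0,0,6],
  [0,0,4,0,0,0,6],
  [0,0,5,0,0,0,6],
  [-3,4,2,0,0,0,6],
  [-4,4,0,0,0,0,6],
  [-4,4,0,0,0,0,6],
  [0,4,0,0,0,0,6],
  [0,0,0,0,0,0,6],
  [0,0,0,0,0,0,6],
])

```text
time: 19.25
ee_pos: [0.4206, -0.0602, 0.2343]
eef_rot: [-0.569, 0.822, 0.001, -0.0]
ft_force: [-0.5, -0.5, -0.6]
width: 0.0598
```

```bash
python3 - <<'E'
from h import *
a=snap('top','top9.png');b=snap('side','side9.png');s=r.read_state();print(s['ee_pos'],s['ft_force'])
f=lambda c,x,y,w,h,k:cv2.convertScaleAbs(cv2.resize(c['img'][y:y+h,x:x+w],None,fx=k,fy=k,interpolation=cv2.INTER_CUBIC),alpha=1.6)
o=np.hstack([f(a,425,205,66,66,6),f(b,320,85,66,66,6)])
cv2.imwrite('pics/crop9.png',o[:,:,::-1])
for c,x,y in((a,425,205),(b,320,85)):
  for p in([.524,-.2135,.117],[.524,-.2135,.101]):print((proj(c,p)-[x,y])*6)
E
```

```text
[ 0.42055903 -0.06049935  0.23384539] [-0.26144505 -0.7398183   0.03670393]
[248.89511303 223.09854736]
[230.96935555 227.38010751]
[217.68436556 183.92421937]
[214.60156122 213.25503553]
```

View pics/crop9.png

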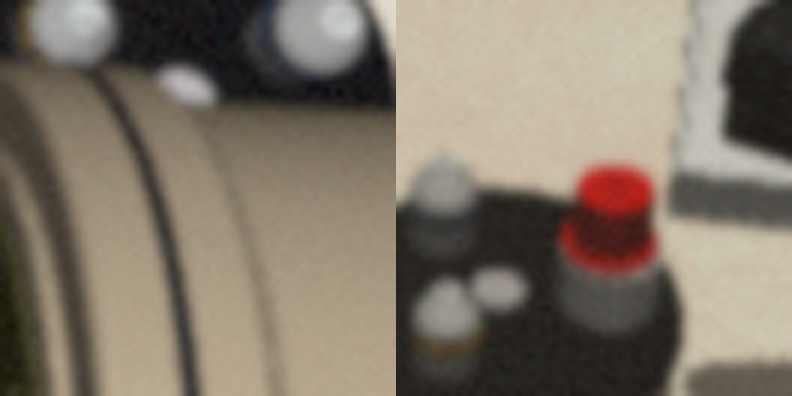

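The side view shows the red plug upright with its flange on the collar. Its top is at crop (221,188), against (218,184) predicted for home. The arm hides it in the top view. Handing in.

```bash
python3 -c "
from bench import r
print(r.close_job())"
```

```text
the job is handed in; nothing more can be done
None
```

The red plug from the caddy is screwed into the empty port and released, and the job was handed in at about 19 s. No verdict is reported.

**Thread start:** I never felt the anticlockwise drop. The plug went straight down to about 3.4 mm above the rim, which matches the thread start rather than the crests. A 0.12 rad anticlockwise probe didn't climb and met light resistance, as the pocket wall would give. It then turned clockwise about 0.5 rad before drawing down, more than the 0.3 rad of play described. It may have slipped a little in the grip during the probe.

**Run-in:** It drew down at the expected rate until the flange landed at tool height 0.0926 m, the height I had predicted for fully home. The upward force never passed about 8 N, and the turning torque stayed near zero when I took up the remaining play.

**Last checks:** The side camera shows the plug upright with its flange on the rim, within about 1 px of the predicted position. After I backed the arm off, the wrist force was near zero. The arm blocked the top camera's view of the port, so centring was confirmed only from the side view and the tool position. I took no final picture of the white plug or the bottle, but nothing I did went near them.

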